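# Set the drying tray: spread the stem blocks, wedge up the tray and hold

### The arm

A 6-joint arm with a two-finger parallel gripper is mounted at the origin on the work surface. World frame = base frame: x ahead of the robot, y to its left, z up, the work surface at z = 0. Lengths are in mm, angles in rad, forces in N, time in s.
With the tool pointing down it reaches from about 325 to 750 mm from the base axis. Payload 7.6 kg.
Tool frame: the origin (TCP) lies between the finger pads; the fingertips stand 14 mm ahead of it and the grasp point (between the pads) lies 5 mm behind it (env.tip_extent is the distance from the TCP to the fingertips, in mm); y points along the fingers, x is the direction in which the jaws open and shut, and the axes are right-handed (so a half turn about y gives the same grasp; the last joint's range is limited). The gripper opens to 85 mm and grips with 20 to 120 N. Pads are 22 mm wide; open, the fingers measure 114 mm over their backs; the gripper's body (76 mm by 85 mm) begins 54 mm behind the grasp point. The pads swing forward as they close: fully open they stand 13 mm farther back than shut.
Start: joints at [1.25, 0.052, 1.401, -0, 1.689, -0.07], TCP at [130.276, 508.599, 245.323] pointing down, gripper open.
Joint ranges: [-2.9, 2.9], [-0.91, 2.17], [0.12, 2.37], [-1.06, 4.2], [0.26, 2.73], [-2.93, 2.93]. Speed limits (rad/s): [2.57, 2.57, 3.01, 3.14, 3.14, 3.14].

### API

Orientations are given as a unit quaternion [x, y, z, w].
In Python, from cell import env gives the robot as it stands.
- The arm moves only by the tool carry_out, never from a script. Its argument "deltas" is a list of rows, each a list of 4 numbers: the shift along the tool's x, y, z in mm, then the turn about the tool's y in degrees. In form: [[dx, dy, dz, roll], ...]. A call has 1 to 20 rows; each row is the pose to reach, as a shift and turn from the pose measured when the call began, along the tool's axes at that moment; what a row does not reach only later rows make up. A row lasts 1/10 s, in which the tool goes at most 50 mm and 8.59 degrees, less where a joint would pass 70% of its speed; a pose out of reach is approached as far as the arm can. A call with a gripper value outside its range is refused whole. "hand" is the opening, from 0 (shut) to 1 (fully open), set as the call begins (left out, the last holds). The fingers move at their own pace and stop on an object; the grip force is fixed at half the most. Time passes only in rows, so rows that repeat a pose let the fingers close. It gives the time, the measured TCP pose, the force and the opening at its end, in the units of the state.
- env.state(): the state, without advancing time (a new reading comes with each control period).
- env.snapshot(name): name is "scene" or "top" or "wrist"; returns a dict with "img" (420x560x3 uint8, blue, green, red), "camera_matrix" (3x3 intrinsics, pixels), "eye" and "rotation" of the camera in the world. Camera axes: x right, y down, z forward; pixel columns grow to the right and rows downward; lengths in mm; the calibration is good to about 2 mm. A picture is of the moment at which its call begins. There is no depth.
- env.close_job(): hands the job in, once; it reports no verdict.
Trained networks look in the newest picture that a camera, given by its name, has taken for a name from the list of things; names that differ only in an ending like _2 or _b are one class to them, and where a whole thing is asked for, a point or a joint stands for the part that bears it (a point fixed in the world has none). Each returns a list of dicts, best first, with "conf" (0 to 1); they miss things now and then, are a little off and sometimes report something else, mostly with a low value. They report only what shows in the picture. A call takes as long as a camera call. They do not tell look-alikes from the thing itself.
- env.find_in(camera, target): "at" ([x, y, z] in mm, in world coordinates, good to about 4 mm: the middle of the surface that is visible of it).
- env.trace(camera, target): "mask" (420x560 bool, what is visible of it).
- env.mark_of(camera, target): "at" ([x, y, z] in mm, in world coordinates, good to about 4 mm: a listed point, or the origin of a listed thing).
The state is a dict: "time": time; "qpos": joint angles; "qvel": joint speeds; "joint_efforts": joint torques, N m; "tcp_pos": TCP position; "tcp_rot": TCP orientation; "wrist_force": force on the tool from outside, world axes, zero at the start; "wrist_torque": the same for the moment, N m; "width": finger opening in mm.
Only numpy, scipy, OpenCV 4.12 (cv2) and the standard library are available. Lean on these libraries where they do the work, as an engineer would, in place of code of your own. Each camera call takes 0.05 s, during which the arm holds its last target.

### The job

Spread the heap of four glued wooden stem blocks over the drying tray in a single layer, lying flat on its floor with at least a block's width free between any two, and let go of them. Then slide the wooden wedge, thin end first and flat on the table, under the middle of the tray's free edge (the one opposite its hinges) until that edge has just come up off its base, by about half a centimetre. Finish there, still gripping the wedge with the tray resting on it, touching neither tray nor blocks, and leave the other things on the table alone.

Things in the scene. Friction and masses are not known exactly. Their poses are not given: they have to be found in the camera images.
- tray: Shallow plywood drying tray, 200 (x) x 260 (y) mm, floor 6 mm thick, rim 7 mm thick standing 8 mm above the floor. It is hinged along its +y edge to a fixed base frame and tips up freely about that edge (nothing but its weight, 0.5 to 1 kg, holds it down); its -y edge is the free edge. Origin: middle of the underside of the hinged edge, 14 mm above the table; x runs along the hinge, y from the free edge to the hinge, z up.
- tray_mid (a point): Centre of the upper face of the tray's floor, 20 mm above the table when the tray lies down. Axes as the tray. The inside of the rim lies at x = +-93 mm and y = +-123 mm from here; the rim's top 8 mm above.
- tray_edge (a point): Middle of the lower edge of the tray's free (-y) side. It lies 14 mm above the table while the tray rests on its base; its height minus 14 mm is the lift. Axes as the tray. Under the tray, on both sides, run the base's 14 mm high rails, 160 mm apart; between them the space under the free edge is open, down to the table, for 250 mm inwards.
- wedge_grip (a point): Centre of the wedge's tail, 15 mm above its underside. Light wooden wedge lying on the table, 140 mm long and 30 mm wide, about 80 g: a straight tail 40 mm long and 30 mm high (this point is its centre), then a ramp 100 mm long that falls evenly from 30 mm to a 2 mm thin tip. x points along the wedge to the tip, which is 120 mm from here; z up. A plain flat wooden strip without a ramp (130 x 30 x 14 mm) also lies about: it is not the wedge.
- wedge: The wedge itself; origin on its underside, 20 mm along its x from point wedge_grip, where tail and ramp meet. Axes as wedge_grip.
- block1_mid (a point): Centre (half-way up) of one of four alike wooden stem-holder blocks, 32 x 32 mm and 26 mm high, 25 g, with a small dark hole on top; axes along its edges, z up. At the start three stand on the tray in a row, nearly touching, along their own x axis, and the fourth lies on top of two of them.
- block1: The same block as point block1_mid; origin at the centre of its underside.
- block2_mid (a point): Centre (half-way up) of one of four alike wooden stem-holder blocks, 32 x 32 mm and 26 mm high, 25 g, with a small dark hole on top; axes along its edges, z up. At the start three stand on the tray in a row, nearly touching, along their own x axis, and the fourth lies on top of two of them.
- block2: The same block as point block2_mid; origin at the centre of its underside.
- block3_mid (a point): Centre (half-way up) of one of four alike wooden stem-holder blocks, 32 x 32 mm and 26 mm high, 25 g, with a small dark hole on top; axes along its edges, z up. At the start three stand on the tray in a row, nearly touching, along their own x axis, and the fourth lies on top of two of them.
- block3: The same block as point block3_mid; origin at the centre of its underside.
- block4_mid (a point): Centre (half-way up) of one of four alike wooden stem-holder blocks, 32 x 32 mm and 26 mm high, 25 g, with a small dark hole on top; axes along its edges, z up. At the start three stand on the tray in a row, nearly touching, along their own x axis, and the fourth lies on top of two of them.
- block4: The same block as point block4_mid; origin at the centre of its underside.
- spacer: Bystander, to be left alone: flat wooden strip 130 x 30 x 14 mm; origin at its underside.
- gluestick: Bystander, to be left alone: small glue stick, standing, 25 mm wide, 52 mm high; origin at its underside.
- tape: Bystander, to be left alone: roll of tape lying flat, 68 mm wide, 18 mm high; origin at its underside.
- scissors: Bystander, to be left alone: scissors lying flat, about 150 mm long; origin at its underside.
- penpot: Bystander, to be left alone: black pen pot, 72 mm wide, 90 mm high, pens to 150 mm; origin at its underside.
- gluegun: Bystander, to be left alone: hot-glue gun lying on its side, about 130 mm long; origin at its underside.
- sticks: Bystander, to be left alone: bundle of wooden sticks, 240 mm long, 16 mm high; origin at its underside.
Things that resemble listed ones, but are neither listed nor needed, are in the scene too. Leave any purple look-alike of the block2 alone.

How it is judged (in metres and radians):
On the way, in this order (a step that is already met when the one before it is completed fails the run):
1. the four blocks lie spread in one layer on the tray, let go, with the tray still down on its base (distance between block1_mid and block2_mid above 0.05 m and distance between each of block1_mid, block2_mid and block3_mid above 0.05 m and distance between each of block1_mid, block2_mid, block3_mid and block4_mid above 0.05 m and z of block1_mid in the frame of tray_mid between 0.009 and 0.0165 m and angle between each of block1_mid, block2_mid, block3_mid, block4_mid's own z axis and vertical below 0.12 rad and z of block2_mid in the frame of tray_mid between 0.009 and 0.0165 m and z of block3_mid in the frame of tray_mid between 0.009 and 0.0165 m and z of block4_mid in the frame of tray_mid between 0.009 and 0.0165 m and contact force between each of the arm, the fingers and block1 below 0.1 N and contact force between each of the arm, the fingers and block2 below 0.1 N and contact force between each of the arm, the fingers and block3 below 0.1 N and contact force between each of the arm, the fingers and block4 below 0.1 N and height (world z) of tray_edge below 0.0155 m), for 0.2 s.
2. the gripped wedge carries the tray's free edge just off the base (height (world z) of tray_edge between 0.016 and 0.023 m and contact force between wedge and tray above 0.4 N and contact force between the fingers and wedge above 1.5 N and contact force between each of the fingers, the arm and tray below 0.3 N and height (world z) of wedge_grip below 0.02 m and angle between wedge_grip's own z axis and vertical below 0.1 rad), for 0.2 s.
At the end, for the whole second after the job is handed in: Four blocks flat in one layer inside the rim, centres over 50 mm apart, untouched; the free edge lifted 2 to 9 mm and carried by the wedge (over 0.4 N), wedge flat on the table, tail within 60 mm of the tray's middle line, gripped (over 1.5 N); robot clear of the tray (all of step 2 and distance between block1_mid and block2_mid above 0.05 m and distance between each of block1_mid, block2_mid and block3_mid above 0.05 m and distance between each of block1_mid, block2_mid, block3_mid and block4_mid above 0.05 m and z of block1_mid in the frame of tray_mid between 0.009 and 0.0165 m and angle between each of block1_mid, block2_mid, block3_mid, block4_mid's own z axis and vertical below 0.12 rad and z of block2_mid in the frame of tray_mid between 0.009 and 0.0165 m and z of block3_mid in the frame of tray_mid between 0.009 and 0.0165 m and z of block4_mid in the frame of tray_mid between 0.009 and 0.0165 m and contact force between each of the arm, the fingers and block1 below 0.1 N and contact force between each of the arm, the fingers and block2 below 0.1 N and contact force between each of the arm, the fingers and block3 below 0.1 N and contact force between each of the arm, the fingers and block4 below 0.1 N and linear speed of wedge below 0.02 m/s and x of wedge_grip in the frame of tray_edge between -0.06 and 0.06 m); the arm keeps its last pose, push and grip.
It fails at once if a block falls off the tray (height (world z) of any of block1_mid, block2_mid, block3_mid, block4_mid below 0.026 m).
It fails at once if another thing on the table is pushed away by more than 30 mm (distance of any of spacer, gluestick, tape, scissors, penpot, gluegun, sticks from where it was at the start of the episode above 0.03 m).
It also fails if it takes over 72 s, if anything falls off the work surface, if the arm or the gripper's body presses on something with over 40 N, if the wrist force passes 120 N, or if a joint passes its speed limit or range.

## Working session

There is one attempt and no reset: what is moved stays moved. The work goes in short steps, Python scripts to look and compute and a tool call to move; the robot and the scene stay as the last step left them, time stands still between calls to the robot, and variables do not carry over. Pictures are saved under pics/ and viewed, and the job is handed in when it is done.

Besides the shell and the picture viewer there is one more tool, called after ">>>" as name(argument=value, ...) on one line, values as JSON. carry_out: Moves the arm, as the interface text tells. Its arguments: {"type":"object","properties":{"deltas":{"type":"array","items":{"type":"array","items":{"type":"number"}}},"hand":{"type":"number"}},"required":["deltas"]}

```bash
mkdir -p pics; ls; python3 - <<'E'
from cell import env
import cv2
print(env.state())
for n in ("scene","top","wrist"):
    s=env.snapshot(n); cv2.imwrite(f"pics/a_{n}.png",s["img"]); print(n,s["camera_matrix"],s["eye"],s["rotation"])
E
```

```text
pics
{'time': 0.0, 'qpos': array([ 1.24971558e+00,  5.28594669e-02,  1.40173570e+00, -1.79843333e-05,
        1.68861079e+00, -7.02807435e-02]), 'qvel': array([ 5.85054986e-04, -7.57259018e-05, -2.66798978e-04,  7.49222429e-04,
       -1.87072938e-03, -1.04924911e-03]), 'joint_efforts': array([-8.24723829e-04, -3.81663930e+01, -3.60188878e+01, -9.73131728e-05,
        6.05051871e-03, -2.00476939e-05]), 'tcp_pos': array([130.17668972, 508.31170305, 244.45499387]), 'tcp_rot': array([ 0.55893239,  0.43306679, -0.43400786, -0.55828748]), 'wrist_force': array([0.09560512, 0.01086302, 0.17608671]), 'wrist_torque': array([-0.06155428,  0.01003379,  0.03172542]), 'width': 85.21637491463069}
scene [[400.21358951   0.         273.05229821]
 [  0.         400.21358951 207.24023347]
 [  0.           0.           1.        ]] [ 802.9969174  -391.19837735  850.85886002] [ 0.92632247  0.25455297 -0.0768915  -0.26686544]
top [[477.22483986   0.         280.68592741]
 [  0.         477.22483986 204.76614061]
 [  0.           0.           1.        ]] [ 459.7325367    19.37254678 1415.69996473] [-0.69982565  0.71360154 -0.01215566  0.02948123]
wrist [[300.83551154   0.         277.64798837]
 [  0.         300.83551154 212.63929567]
 [  0.           0.           1.        ]] [ 64.94018159 524.88328404 372.88706949] [0.78320126 0.60707867 0.08160311 0.10673427]
```

View pics/a_scene.png

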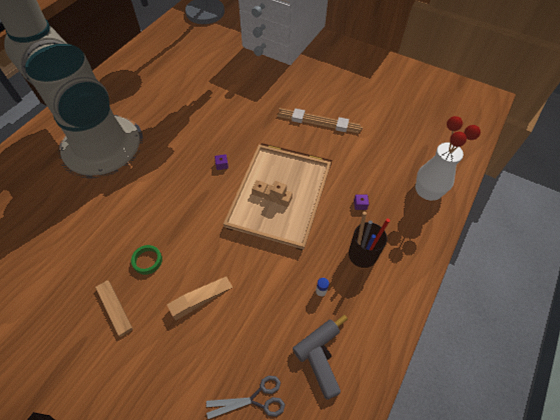

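View pics/a_top.png

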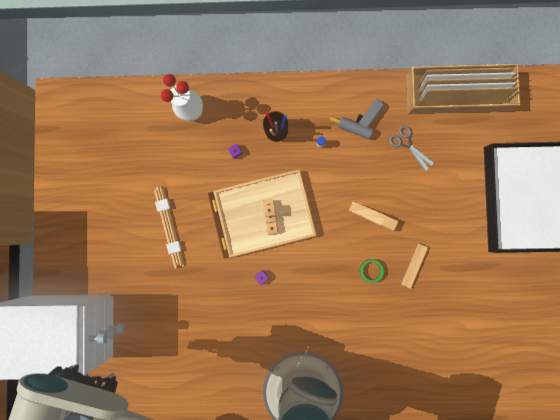

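View pics/a_wrist.png

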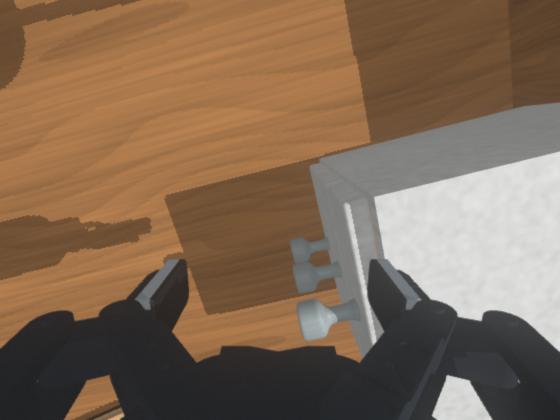

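The wedge candidates are the strip with a ramp at scene (200,298) / top (374,216) and the plain strip at scene (114,308) / top (415,266). The purple cubes at top (236,151) and (262,278) are look-alikes. The heap is on the tray at top (270,212). I'll measure and enlarge next.

```bash
cat > h.py <<'E'
from cell import env
import numpy as np, cv2
from scipy.spatial.transform import Rotation as R
np.set_printoptions(precision=1,suppress=True)
def snap(n): 
    s=env.snapshot(n); s["R"]=R.from_quat(s["rotation"]).as_matrix(); s["eye"]=np.array(s["eye"]); return s
def ray(s,u,v,z):
    d=s["R"]@np.linalg.inv(s["camera_matrix"])@np.array([u,v,1.]); t=(z-s["eye"][2])/d[2]; return s["eye"]+t*d
def proj(s,p):
    c=s["camera_matrix"]@(s["R"].T@(np.array(p,float)-s["eye"])); return c[:2]/c[2]
def crop(s,x0,y0,x1,y1,f,name):
    cv2.imwrite("pics/"+name,cv2.resize(s["img"][y0:y1,x0:x1],None,fx=f,fy=f,interpolation=cv2.INTER_CUBIC))
E
python3 - <<'E'
from h import *
st=env.state(); print(R.from_quat(st["tcp_rot"]).as_matrix())
S=snap("scene");T=snap("top")
for c in ("top","scene"):
  for t in ("tray","tray_mid","tray_edge","wedge_grip","wedge","block1_mid","block2_mid","spacer","tape","gluestick"):
    print(c,t,[(np.round(d["at"],0).tolist(),round(d["conf"],2)) for d in env.mark_of(c,t)][:8])
crop(T,200,160,330,265,6,"b_top.png"); crop(T,340,190,440,290,6,"b_wed.png")
crop(S,210,130,340,260,4.6,"b_sc.png"); crop(S,80,260,250,350,4.7,"b_scw.png")
E
```

```text
[[ 0.2 -0.  -1. ]
 [ 1.  -0.   0.2]
 [-0.  -1.   0. ]]
top tray [([495.0, 229.0, 8.0], 0.86)]
top tray_mid [([522.0, 98.0, 19.0], 0.71)]
top tray_edge [([546.0, -22.0, 18.0], 0.86), ([768.0, 66.0, -0.0], 0.65), ([540.0, 90.0, 37.0], 0.46)]
top wedge_grip [([484.0, -263.0, 19.0], 0.63), ([496.0, 230.0, 10.0], 0.63)]
top wedge [([493.0, -245.0, -3.0], 0.9)]
top block1_mid [([506.0, 85.0, 37.0], 0.59)]
top block2_mid [([706.0, 183.0, 14.0], 0.6), ([331.0, 112.0, 20.0], 0.41), ([543.0, 91.0, 34.0], 0.39), ([527.0, 84.0, 60.0], 0.26)]
top spacer [([525.0, 84.0, 61.0], 0.62), ([359.0, -333.0, 2.0], 0.58)]
top tape [([340.0, -213.0, -0.0], 0.69), ([770.0, 64.0, -1.0], 0.58)]
top gluestick [([730.0, -64.0, -2.0], 0.53), ([708.0, -336.0, 4.0], 0.46), ([509.0, 83.0, 23.0], 0.25)]
scene tray [([491.0, 231.0, 11.0], 0.76), ([520.0, 95.0, 18.0], 0.26), ([764.0, -170.0, -4.0], 0.26)]
scene tray_mid [([520.0, 98.0, 18.0], 0.78)]
scene tray_edge [([549.0, -24.0, 12.0], 0.82)]
scene wedge_grip [([485.0, -262.0, 14.0], 0.6)]
scene wedge [([493.0, -240.0, -1.0], 0.98), ([527.0, 84.0, 49.0], 0.61)]
scene block1_mid [([507.0, 79.0, 32.0], 0.67)]
scene block2_mid [([544.0, 86.0, 32.0], 0.64), ([705.0, 185.0, 13.0], 0.58), ([337.0, 110.0, 12.0], 0.55), ([508.0, 85.0, 17.0], 0.35)]
scene spacer [([359.0, -331.0, 0.0], 0.77), ([475.0, 79.0, 22.0], 0.27)]
scene tape [([343.0, -209.0, 1.0], 0.97)]
scene gluestick [([724.0, -68.0, 4.0], 0.55), ([506.0, 81.0, 30.0], 0.5)]
```

View pics/b_top.png

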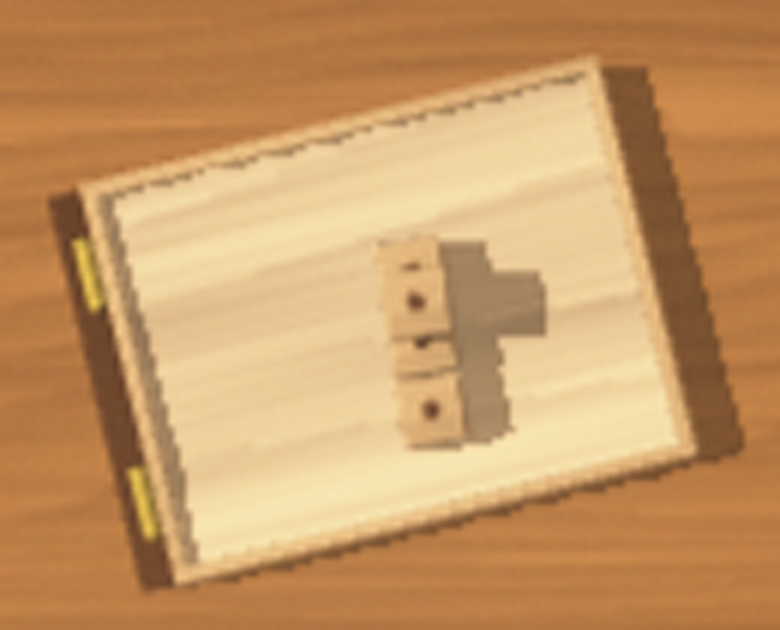

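View pics/b_sc.png

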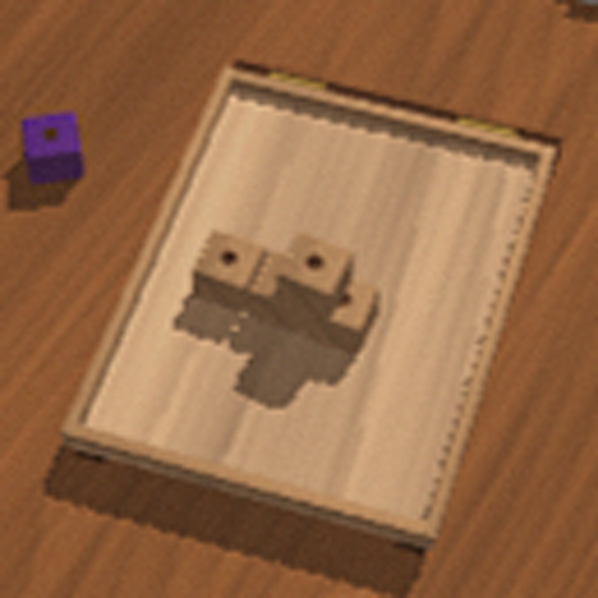

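View pics/b_wed.png

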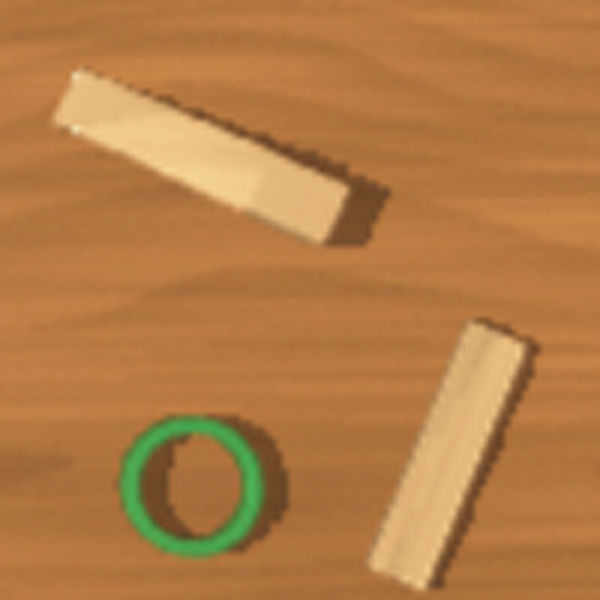

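View pics/b_scw.png

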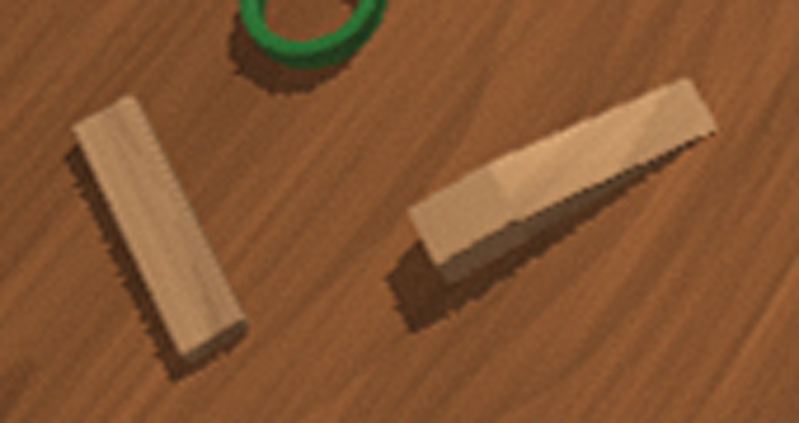

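The ramped piece (lit sloping face, tail at top ≈(389,225), tip ≈(352,207)) is the wedge. The piece at (415,266) has uniform thickness, so it is the spacer.

```bash
python3 - <<'E'
from h import *
T=snap("top");S=snap("scene")
f=lambda x,y:(200+(x+.5)/6-.5,160+(y+.5)/6-.5)
g=lambda x,y:(210+(x+.5)/4.6-.5,130+(y+.5)/4.6-.5)
w=lambda x,y:(340+(x+.5)/6-.5,190+(y+.5)/6-.5)
w2=lambda x,y:(80+(x+.5)/4.7-.5,260+(y+.5)/4.7-.5)
c=[ray(T,*f(*p),28) for p in [(80,188),(598,58),(693,457),(175,583)]]
for p in c: print("corner top",p)
print("mid",sum(c)/4, "sides",[np.linalg.norm(c[i]-c[(i+1)%4]) for i in range(4)])
c2=[ray(S,*g(*p),28) for p in [(556,145),(430,530),(66,430),(228,70)]]
for p in c2: print("corner scene",p)
print("mid",sum(c2)/4)
print("holes top", ray(T,*f(430,410),46),ray(T,*f(422,343),46),ray(T,*f(416,302),72))
print("holes scene", ray(S,*g(230,258),46),ray(S,*g(345,299),46),ray(S,*g(314,262),72))
print("toprow corners lower blk",[ray(T,*f(*p),46) for p in [(398,381),(460,375),(466,446),(405,446)]])
print("topblk corners",[ray(T,*f(*p),72) for p in [(384,270),(440,266),(448,332),(391,338)]])
print("wedge tail top z30",[ray(T,*w(*p),30) for p in [(261,160),(351,187),(325,244),(240,211)]])
print("tip",[ray(T,*w(*p),2) for p in [(78,70),(53,123)]])
print("scene wedge tail",[ray(S,*w2(*p),30) for p in [(485,165),(408,210),(443,268),(518,220)]])
print("scene tip",[ray(S,*w2(*p),2) for p in [(690,78),(716,130)]])
E
```

```text
corner top [586.5 250.4  28. ]
corner top [644.8  -3.6  28. ]
corner top [450.  -45.4  28. ]
corner top [393.8 206.3  28. ]
mid [518.8 101.9  28. ] sides [np.float64(260.5978831859665), np.float64(199.25651398997837), np.float64(257.8126947751603), np.float64(197.73652425648078)]
corner scene [588.5 250.9  28. ]
corner scene [643.8  -0.7  28. ]
corner scene [454.7 -45.8  28. ]
corner scene [398.  203.6  28. ]
mid [521.2 102.   28. ]
holes top [474.9  80.5  46. ] [507.   83.8  46. ] [525.4  85.1  72. ]
holes scene [477.5  79.1  46. ] [543.7  87.4  46. ] [526.7  83.8  72. ]
toprow corners lower blk [array([489. ,  95.6,  46. ]), array([491.3,  65.9,  46. ]), array([457.4,  63.6,  46. ]), array([457.9,  92.8,  46. ])]
topblk corners [array([540.8,  99.9,  72. ]), array([542.1,  73.5,  72. ]), array([511. ,  70.3,  72. ]), array([508.7,  97.1,  72. ])]
wedge tail top z30 [array([ 502.6, -242.8,   30. ]), array([ 488.7, -285.4,   30. ]), array([ 461.6, -272.1,   30. ]), array([ 478.2, -231.9,   30. ])]
tip [array([ 549.6, -159.7,    2. ]), array([ 523.6, -146.7,    2. ])]
scene wedge tail [array([ 480.2, -237. ,   30. ]), array([ 463.4, -271.3,   30. ]), array([ 493.3, -284. ,   30. ]), array([ 508.7, -249.8,   30. ])]
scene tip [array([ 527.4, -146.5,    2. ]), array([ 552.9, -161.9,    2. ])]
```

```bash
cat >> h.py <<'E'
def dl(x,y,z,yaw=None):
    st=env.state(); M=R.from_quat(st["tcp_rot"]).as_matrix(); p=st["tcp_pos"]
    cy=np.degrees(np.arctan2(M[1,0],M[0,0])); d=M.T@(np.array([x,y,z])-p)
    print("t",round(st["time"],2),"tcp",p,"yaw",round(cy,1),"delta",d,"roll",None if yaw is None else round(cy-yaw,1),"F",st["wrist_force"],"w",round(st["width"],1),"q6",round(st["qpos"][5],2))
E
python3 - <<'E'
from h import *
print(env.tip_extent)
dl(526,84.5,150,96)
E
```

```text
14.0
t 1.35 tcp [130.3 508.6 245.3] yaw 75.6 delta [-312.6   95.3 -488.6] roll -20.4 F [ 0.5  0.8 -0.2] w 85.4 q6 -0.07
```

>>> carry_out(deltas=[[-26, 8, -41, -4], [-52, 16, -82, -8], [-78, 24, -123, -12], [-104, 32, -163, -16], [-130, 40, -204, -20.4], [-156, 48, -245, -20.4], [-182, 56, -286, -20.4], [-208, 64, -326, -20.4], [-234, 72, -367, -20.4], [-260, 80, -408, -20.4], [-290, 88, -450, -20.4], [-312.6, 95.3, -488.6, -20.4], [-312.6, 95.3, -488.6, -20.4], [-312.6, 95.3, -488.6, -20.4], [-312.6, 95.3, -488.6, -20.4], [-312.6, 95.3, -488.6, -20.4]], hand=1)

```text
time: 2.95
tcp_pos: [525.6, 85.6, 150.6]
tcp_rot: [0.473, 0.526, -0.526, -0.472]
wrist_force: [0.4, -0.0, 0.5]
width: 85.4
```

```bash
python3 - <<'E'
from h import *
dl(526,84.5,64,96)
s=snap("wrist"); 
v=s["img"].copy(); cv2.imwrite("pics/c_wrist.png",v)
print(s["eye"])
for p in [(526,84.5,72),(476,80,46),(510,83,46),(543,87,46)]: print(proj(s,p))
E
```

```text
t 2.95 tcp [525.6  85.6 150.6] yaw 96.1 delta [-1.2 86.6 -0.2] roll 0.1 F [ 0.4 -0.   0.5] w 85.4 q6 -1.59
[458.5  78.1 278.9]
[276.8 226.6]
[277.9 153.3]
[277.1 197.1]
[277.7 236.6]
```

View pics/c_wrist.png

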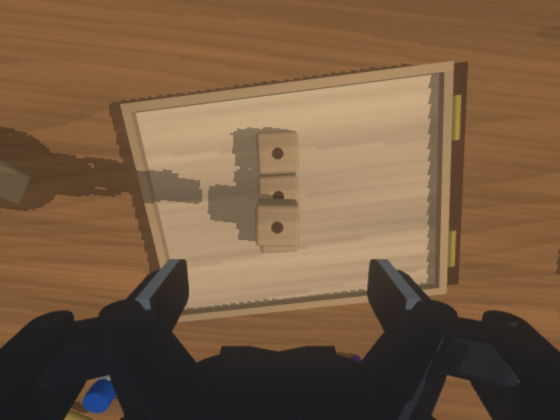

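The wrist view shows the top block's hole at (277,227) and the row holes at (277,153) and (278,195). They match the projected estimates within 2 px, and the block edges are parallel to the jaws. I'll go down and grip the top block.

>>> carry_out(deltas=[[0, 25, 0, 0], [-1, 50, 0, 0], [-1, 70, 0, 0], [-1.2, 86, 0, 0], [-1.2, 86.6, 0, 0], [-1.2, 86.6, 0, 0]])

```text
time: 3.6
tcp_pos: [525.8, 84.9, 64.7]
tcp_rot: [0.473, 0.527, -0.526, -0.472]
wrist_force: [-0.4, 0.6, 0.6]
width: 85.4
```

>>> carry_out(deltas=[[0, 0, 0, 0], [0, 0, 0, 0], [0, 0, 0, 0], [0, 0, 0, 0], [0, 0, 0, 0], [0, 0, 0, 0], [0, 0, 0, 0], [0, 0, 0, 0], [0, 0, 0, 0], [0, 0, 0, 0]], hand=0)

```text
time: 4.6
tcp_pos: [526.3, 85.0, 65.5]
tcp_rot: [0.473, 0.527, -0.525, -0.472]
wrist_force: [-0.4, 0.1, 6.1]
width: 30.9
```

>>> carry_out(deltas=[[0, -5, 0, 0], [0, -15, 0, 0], [0, -30, 0, 0], [0, -45, 0, 0], [0, -50, 0, 0], [0, -50, 0, 0]])

```text
time: 5.2
tcp_pos: [526.9, 85.0, 117.0]
tcp_rot: [0.474, 0.528, -0.525, -0.471]
wrist_force: [0.0, 0.6, -0.9]
width: 30.9
```

```bash
python3 - <<'E'
from h import *
dl(456,159,110,96)
s=snap("wrist"); cv2.imwrite("pics/d_wrist.png",s["img"])
E
```

```text
t 5.2 tcp [526.9  85.  117. ] yaw 96.2 delta [81.2  6.7 62.5] roll 0.2 F [ 0.   0.6 -0.9] w 30.9 q6 -1.59
```

View pics/d_wrist.png

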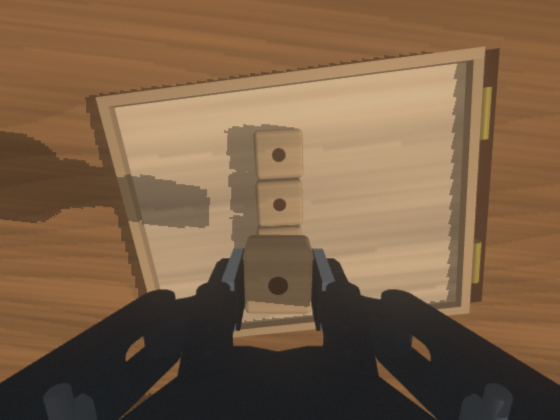

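The top block is held (width 30.9), and the row below is undisturbed with holes at (279,155) and (280,205). I'll place it at the −x, hinge-side quarter.

>>> carry_out(deltas=[[20, 0, 15, 0], [45, 0, 35, 0], [70, 0, 55, 0], [81, 7, 62.5, 0], [81, 25, 62.5, 0], [81, 45, 62.5, 0], [81, 62, 62.5, 0], [81, 73, 62.5, 0], [81, 77, 62.5, 0], [81, 77, 62.5, 0], [81, 77, 62.5, 0]])

```text
time: 6.35
tcp_pos: [456.2, 158.7, 39.4]
tcp_rot: [0.473, 0.527, -0.525, -0.471]
wrist_force: [-3.7, -1.7, 7.5]
width: 31.0
```

```bash
python3 - <<'E'
from h import *
dl(456,159,39.5,96)
E
```

```text
t 6.35 tcp [456.2 158.7  39.4] yaw 96.2 delta [ 0.4 -0.1  0.2] roll 0.2 F [-3.7 -1.7  7.5] w 31.0 q6 -1.42
```

>>> carry_out(deltas=[[0, 0, 0, 0], [0, 0, 0, 0], [0, 0, 0, 0], [0, 0, 0, 0], [0, 0, 0, 0], [0, 0, 0, 0]], hand=0.65)

```text
time: 6.95
tcp_pos: [456.2, 158.7, 39.4]
tcp_rot: [0.473, 0.527, -0.525, -0.471]
wrist_force: [0.5, 0.1, 0.8]
width: 55.7
```

>>> carry_out(deltas=[[0, -10, 0, 0], [0, -30, 0, 0], [0, -55, 0, 0], [0, -70, 0, 0], [0, -70, 0, 0]])

```text
time: 7.45
tcp_pos: [457.4, 159.0, 112.6]
tcp_rot: [0.474, 0.529, -0.523, -0.47]
wrist_force: [0.7, 0.5, 0.1]
width: 55.4
```

```bash
python3 - <<'E'
from h import *
dl(476,80,110,96)
dl(476,80,38,96)
s=snap("wrist"); cv2.imwrite("pics/e_wrist.png",s["img"])
for z,p in ((46,(278,155)),): pass
for p in [(476,80,46),(510,83,46),(543,87,46),(456,159,46)]: print(proj(s,p))
E
```

```text
t 7.45 tcp [457.4 159.  112.6] yaw 96.2 delta [-80.6   2.6 -10. ] roll 0.2 F [0.7 0.5 0.1] w 55.4 q6 -1.42
t 7.45 tcp [457.4 159.  112.6] yaw 96.2 delta [-80.7  74.6  -9.3] roll 0.2 F [0.7 0.5 0.1] w 55.4 q6 -1.42
[162.  244.7]
[166.1 288.7]
[171.2 327.9]
[278.4 229. ]
```

View pics/e_wrist.png

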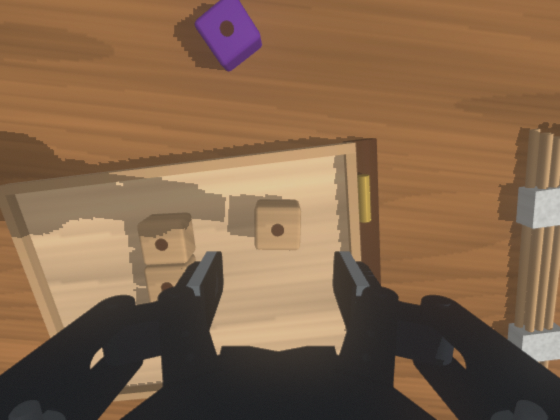

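The first block lies flat at pixel (278,229). Row end block A is at (161,244), as predicted. Next I'll pick A.

>>> carry_out(deltas=[[-30, 0, -4, 0], [-60, 0, -8, 0], [-80.6, 2, -10, 0], [-80.6, 2, -10, 0], [-80.6, 20, -9.5, 0], [-80.7, 45, -9.5, 0], [-80.7, 65, -9.3, 0], [-80.7, 74.6, -9.3, 0], [-80.7, 74.6, -9.3, 0], [-80.7, 74.6, -9.3, 0]])

```text
time: 8.5
tcp_pos: [475.3, 80.1, 36.7]
tcp_rot: [0.474, 0.528, -0.524, -0.471]
wrist_force: [1.1, -0.2, -0.7]
width: 55.5
```

>>> carry_out(deltas=[[0, 0, 0, 0], [0, 0, 0, 0], [0, 0, 0, 0], [0, 0, 0, 0], [0, 0, 0, 0], [0, 0, 0, 0], [0, 0, 0, 0], [0, 0, 0, 0]], hand=0)

```text
time: 9.3
tcp_pos: [476.3, 80.2, 38.2]
tcp_rot: [0.475, 0.529, -0.523, -0.47]
wrist_force: [-0.5, 0.2, 5.9]
width: 30.8
```

>>> carry_out(deltas=[[0, -3, 0, 0], [0, -10, 0, 0], [0, -25, 0, 0], [0, -45, 0, 0], [0, -60, 0, 0], [0, -60, 0, 0]])

```text
time: 9.9
tcp_pos: [477.0, 80.2, 100.9]
tcp_rot: [0.476, 0.53, -0.522, -0.469]
wrist_force: [0.6, -0.3, 0.6]
width: 30.9
```

```bash
python3 - <<'E'
from h import *
dl(550,175,110,96)
dl(550,175,39,96)
s=snap("wrist"); cv2.imwrite("pics/f_wrist.png",s["img"])
E
```

```text
t 9.9 tcp [477.   80.2 100.9] yaw 96.2 delta [ 86.3  -7.8 -82.9] roll 0.2 F [ 0.6 -0.3  0.6] w 30.9 q6 -1.59
t 9.9 tcp [477.   80.2 100.9] yaw 96.2 delta [ 86.3  63.2 -81.8] roll 0.2 F [ 0.6 -0.3  0.6] w 30.9 q6 -1.59
```

View pics/f_wrist.png

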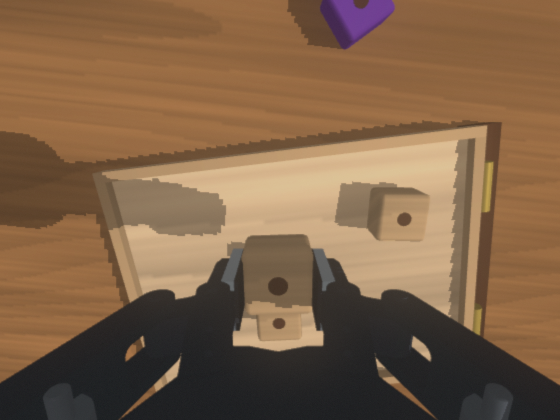

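>>> carry_out(deltas=[[20, 0, -20, 0], [45, 0, -42, 0], [70, 0, -66, 0], [86, 0, -82, 0], [86.3, 10, -82.5, 0], [86.3, 30, -82.2, 0], [86.3, 50, -82, 0], [86.3, 60, -81.8, 0], [86.3, 63.5, -81.8, 0], [86.3, 63.5, -81.8, 0], [86.3, 63.5, -81.8, 0]])

```text
time: 11.05
tcp_pos: [548.8, 174.3, 37.3]
tcp_rot: [0.475, 0.53, -0.523, -0.47]
wrist_force: [-3.3, -0.5, 6.7]
width: 30.7
```

>>> carry_out(deltas=[[0, 0, 0, 0], [0, 0, 0, 0], [0, 0, 0, 0], [0, 0, 0, 0], [0, 0, 0, 0], [0, 0, 0, 0]], hand=0.65)

```text
time: 11.65
tcp_pos: [548.8, 174.3, 37.2]
tcp_rot: [0.475, 0.53, -0.523, -0.47]
wrist_force: [-1.2, -0.2, -0.3]
width: 55.3
```

>>> carry_out(deltas=[[0, -10, 0, 0], [0, -30, 0, 0], [0, -55, 0, 0], [0, -70, 0, 0], [0, -70, 0, 0]])

```text
time: 12.15
tcp_pos: [549.4, 174.6, 110.5]
tcp_rot: [0.476, 0.531, -0.521, -0.468]
wrist_force: [0.6, 0.2, -0.2]
width: 55.7
```

```bash
python3 - <<'E'
from h import *
dl(543.5,87,110,96)
dl(543.5,87,38,96)
s=snap("wrist"); cv2.imwrite("pics/g_wrist.png",s["img"])
T=snap("top"); crop(T,200,160,330,265,6,"g_top.png")
for p in [(509,83.5,46),(543,87,46),(456,159,46),(550,175,46)]: print(proj(s,p),proj(T,p))
E
```

```text
t 12.15 tcp [549.4 174.6 110.5] yaw 96.2 delta [-86.4   0.1  15.3] roll 0.2 F [ 0.6  0.2 -0.2] w 55.7 q6 -1.43
t 12.15 tcp [549.4 174.6 110.5] yaw 96.2 delta [-86.5  72.1  16.6] roll 0.2 F [ 0.6  0.2 -0.2] w 55.7 q6 -1.43
[141.2 156.8] [270. 216.]
[147.7 209. ] [268.6 204.3]
[268.8  79.8] [244.1 235. ]
[278.8 232.2] [238.1 202.5]
```

View pics/g_wrist.png

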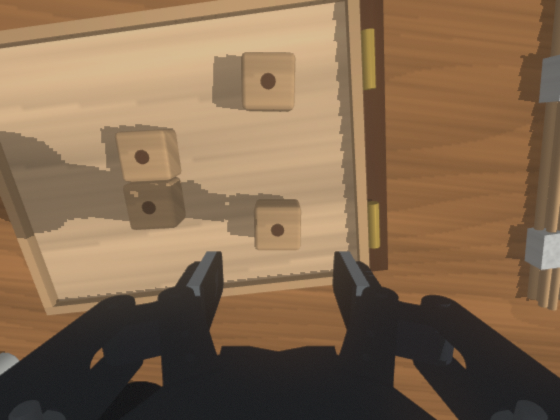

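View pics/g_top.png

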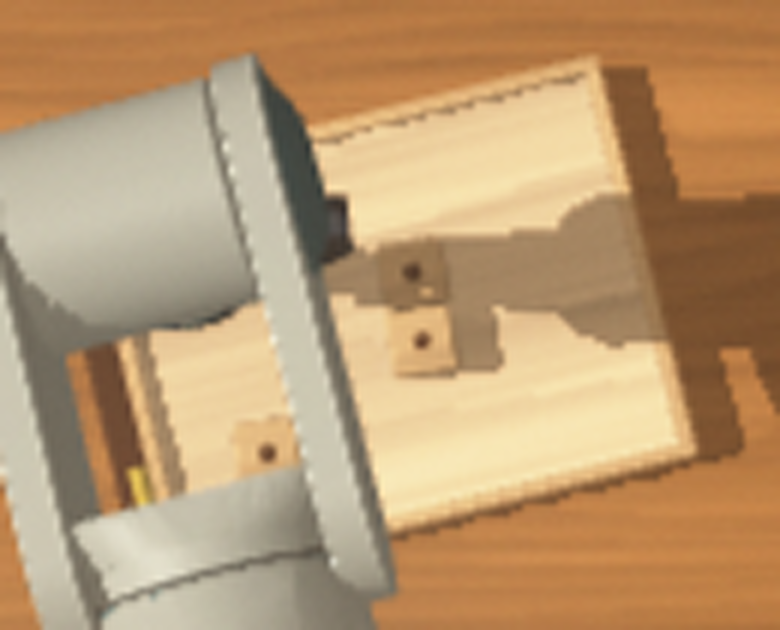

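Two blocks are down at wrist (268,80) and (278,230). The remaining two are at (142,157) and (148,208), matching the predictions. I'll pick C at (148,208), which is world (543.5,87).

>>> carry_out(deltas=[[-30, 0, 6, 0], [-60, 0, 12, 0], [-86, 0, 15, 0], [-86.4, 0, 15.3, 0], [-86.4, 20, 15.7, 0], [-86.5, 45, 16, 0], [-86.5, 65, 16.5, 0], [-86.5, 71.5, 16.6, 0], [-86.5, 71.5, 16.6, 0], [-86.5, 71.5, 16.6, 0]])

```text
time: 13.25
tcp_pos: [541.8, 86.9, 35.8]
tcp_rot: [0.475, 0.53, -0.523, -0.469]
wrist_force: [0.1, 0.1, 0.0]
width: 55.8
```

>>> carry_out(deltas=[[0, 0, 0, 0], [0, 0, 0, 0], [0, 0, 0, 0], [0, 0, 0, 0], [0, 0, 0, 0], [0, 0, 0, 0], [0, 0, 0, 0], [0, 0, 0, 0]], hand=0)

```text
time: 14.05
tcp_pos: [542.9, 87.0, 37.5]
tcp_rot: [0.476, 0.531, -0.522, -0.469]
wrist_force: [-0.4, -0.6, 5.4]
width: 30.5
```

>>> carry_out(deltas=[[0, -3, 0, 0], [0, -10, 0, 0], [0, -25, 0, 0], [0, -45, 0, 0], [0, -50, 0, 0], [0, -50, 0, 0]])

```text
time: 14.65
tcp_pos: [542.8, 87.0, 89.0]
tcp_rot: [0.477, 0.531, -0.521, -0.468]
wrist_force: [0.5, -0.4, 0.4]
width: 30.8
```

```bash
python3 - <<'E'
from h import *
dl(593,52,100,96)
dl(593,52,39,96)
s=snap("wrist"); cv2.imwrite("pics/i_wrist.png",s["img"])
E
```

```text
t 14.65 tcp [542.8  87.   89. ] yaw 96.2 delta [-40.2 -10.2 -46.4] roll 0.2 F [ 0.5 -0.4  0.4] w 30.8 q6 -1.59
t 14.65 tcp [542.8  87.   89. ] yaw 96.2 delta [-40.2  50.8 -45.2] roll 0.2 F [ 0.5 -0.4  0.4] w 30.8 q6 -1.59
```

View pics/i_wrist.png

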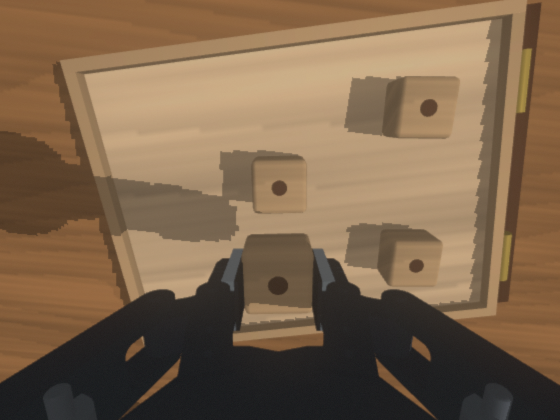

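>>> carry_out(deltas=[[-15, 0, -15, 0], [-30, 0, -32, 0], [-40.2, 0, -46.4, 0], [-40.2, 0, -46.2, 0], [-40.2, 20, -46, 0], [-40.2, 38, -45.6, 0], [-40.2, 47, -45.3, 0], [-40.2, 50, -45.2, 0], [-40.2, 50, -45.2, 0], [-40.2, 50, -45.2, 0]])

```text
time: 15.7
tcp_pos: [592.4, 52.1, 39.0]
tcp_rot: [0.476, 0.531, -0.522, -0.468]
wrist_force: [-0.4, 0.4, -0.6]
width: 30.9
```

>>> carry_out(deltas=[[0, 0, 0, 0], [0, 0, 0, 0], [0, 0, 0, 0], [0, 0, 0, 0], [0, 0, 0, 0], [0, 0, 0, 0]], hand=0.65)

```text
time: 16.3
tcp_pos: [592.4, 52.1, 39.0]
tcp_rot: [0.476, 0.531, -0.522, -0.468]
wrist_force: [-0.8, -0.1, 0.1]
width: 55.4
```

>>> carry_out(deltas=[[0, -10, 0, 0], [0, -30, 0, 0], [0, -60, 0, 0], [0, -90, 0, 0], [0, -110, 0, 0], [0, -110, 0, 0]])

```text
time: 16.9
tcp_pos: [592.2, 51.9, 153.8]
tcp_rot: [0.478, 0.533, -0.52, -0.466]
wrist_force: [-0.0, -0.5, -0.4]
width: 55.4
```

```bash
python3 - <<'E'
from h import *
dl(485,-261,110,-26)
s=snap("wrist"); cv2.imwrite("pics/j_wrist.png",s["img"])
E
```

```text
t 16.9 tcp [592.2  51.9 153.8] yaw 96.2 delta [-299.5   40.3  141.4] roll 122.2 F [-0.  -0.5 -0.4] w 55.4 q6 -1.65
```

View pics/j_wrist.png

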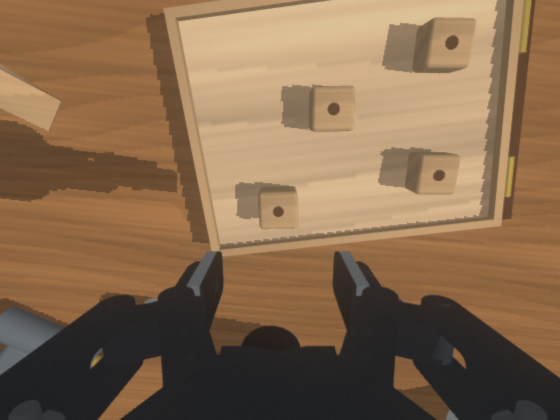

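All four blocks lie flat and well apart: holes at (334,108), (452,42), (439,175) and (278,211). The tray is undisturbed. On to the wedge, with the roll made on the way at height.

>>> carry_out(deltas=[[-18, 0, 9, 8], [-36, 0, 18, 16], [-54, 0, 26, 24], [-74, 0, 36, 32], [-94, 0, 45, 40], [-116, 0, 55, 48], [-138, 0, 65, 56], [-160, 0, 75, 64], [-182, 0, 86, 72], [-204, 0, 97, 80], [-226, 1, 107, 88], [-248, 1, 118, 96], [-270, 2, 128, 104], [-290, 2, 137, 112], [-299.5, 2, 141.4, 120], [-299.5, 2, 141.4, 122.2], [-299.5, 2, 141.4, 122.2], [-299.5, 2, 141.4, 122.2], [-299.5, 2, 141.4, 122.2]], hand=0.85)

```text
time: 18.85
tcp_pos: [483.0, -260.7, 145.6]
tcp_rot: [-0.686, 0.152, -0.166, 0.692]
wrist_force: [0.2, -0.4, -0.6]
width: 72.8
```

```bash
python3 - <<'E'
from h import *
dl(485,-261,20,-26)
print(R.from_quat(env.state()["tcp_rot"]).as_matrix()[:,1]*1000)
s=snap("wrist"); cv2.imwrite("pics/k_wrist.png",s["img"])
T=snap("top"); crop(T,200,160,330,265,6,"k_top.png")
for p in [(485,-261,30),(537.5,-153,2)]: print(proj(s,p))
E
```

```text
t 18.85 tcp [ 483.  -260.7  145.6] yaw -25.9 delta [ -0.3 125.6  -0.8] roll 0.1 F [ 0.2 -0.4 -0.6] w 72.8 q6 -0.12
[  20.7    2.9 -999.8]
[277.4 213. ]
[276.6  64.4]
```

View pics/k_wrist.png

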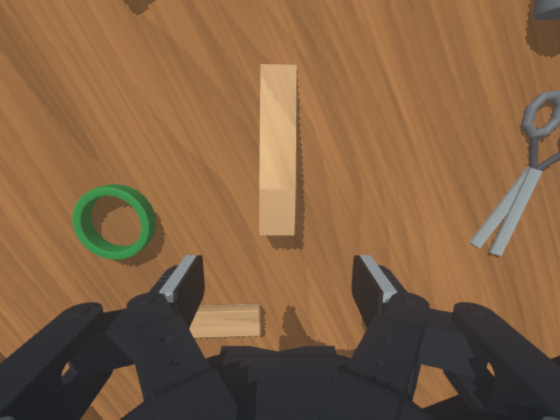

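View pics/k_top.png

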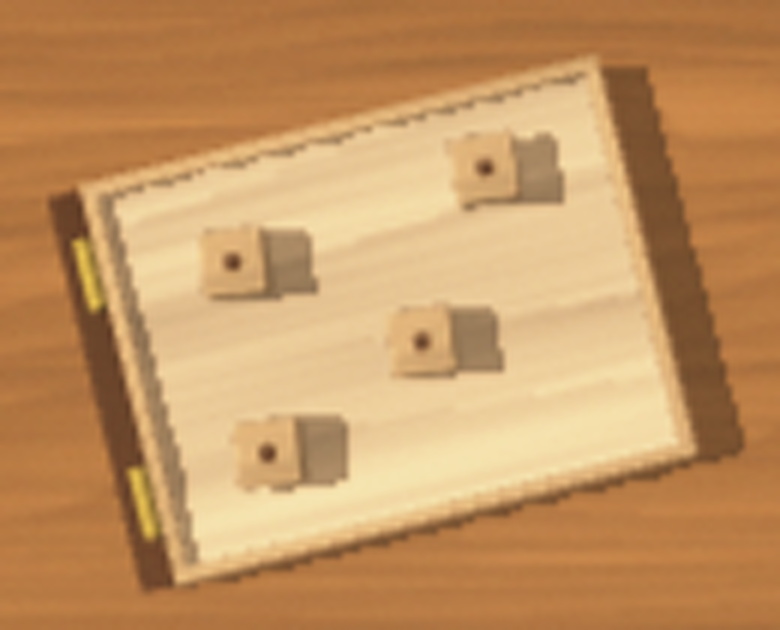

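The spread is confirmed in the top view, with holes at crop (232,262), (268,453), (421,342) and (485,168). The wrist view shows the wedge straight up the image, tail top centred at (278,212) and tip at (278,65), so the jaws are aligned. I'll descend and grip the tail.

>>> carry_out(deltas=[[0, 30, 0, 0], [0, 60, 0, 0], [0, 90, -0.5, 0], [0, 110, -0.8, 0], [-0.3, 120, -0.8, 0], [-0.3, 124, -0.8, 0], [-0.3, 124, -0.8, 0], [-0.3, 124, -0.8, 0]])

```text
time: 19.75
tcp_pos: [485.9, -261.5, 23.2]
tcp_rot: [-0.687, 0.151, -0.167, 0.691]
wrist_force: [0.7, -0.1, -0.7]
width: 72.7
```

>>> carry_out(deltas=[[0, 0, 0, 0], [0, 0, 0, 0], [0, 0, 0, 0], [0, 0, 0, 0], [0, 0, 0, 0], [0, 0, 0, 0], [0, 0, 0, 0], [0, 0, 0, 0], [0, 0, 0, 0], [0, 0, 0, 0]], hand=0)

```text
time: 20.75
tcp_pos: [486.4, -261.9, 24.2]
tcp_rot: [-0.687, 0.15, -0.167, 0.691]
wrist_force: [-0.6, 0.6, 6.1]
width: 28.9
```

```bash
python3 - <<'E'
from h import *
u=np.array([-.22,.9755]); e=np.array([549,-24.8])
p=e-150*u; print(p)
dl(p[0],p[1],30,12.7)
print(R.from_quat(env.state()["tcp_rot"]).as_matrix()[:,1]*1000)
E
```

```text
[ 582.  -171.1]
t 20.75 tcp [ 486.4 -261.9   24.2] yaw -25.9 delta [ 46.4  -3.4 123.5] roll -38.6 F [-0.6  0.6  6.1] w 28.9 q6 -0.12
[  24.5    0.5 -999.7]
```

>>> carry_out(deltas=[[0, -6, 0, 0], [0, -12, 0, 0], [8, -12, 22, -7], [16, -12, 44, -14], [25, -12, 66, -21], [33, -12, 88, -28], [41, -12, 108, -35], [46.4, -12, 123.5, -38.6], [46.4, -12, 123.5, -38.6], [46.4, -12, 123.5, -38.6], [46.4, -12, 123.5, -38.6]])

```text
time: 21.85
tcp_pos: [581.2, -171.7, 38.5]
tcp_rot: [0.704, 0.086, -0.069, -0.702]
wrist_force: [-1.2, -0.3, -0.6]
width: 28.5
```

```bash
python3 - <<'E'
from h import *
dl(582,-171.1,24.2,12.7)
print(R.from_quat(env.state()["tcp_rot"]).as_matrix()[:,1]*1000)
s=snap("wrist"); cv2.imwrite("pics/l_wrist.png",s["img"])
T=snap("top"); crop(T,260,140,390,245,6,"l_top.png")
S=snap("scene"); crop(S,200,190,330,320,4.6,"l_scene.png")
E
```

```text
t 21.85 tcp [ 581.2 -171.7   38.5] yaw 12.6 delta [ 0.6 14.3  0.5] roll -0.1 F [-1.2 -0.3 -0.6] w 28.5 q6 -0.57
[  24.     0.5 -999.7]
```

View pics/l_wrist.png

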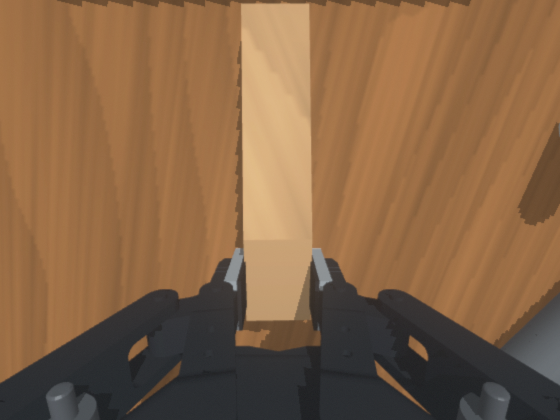

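View pics/l_top.png

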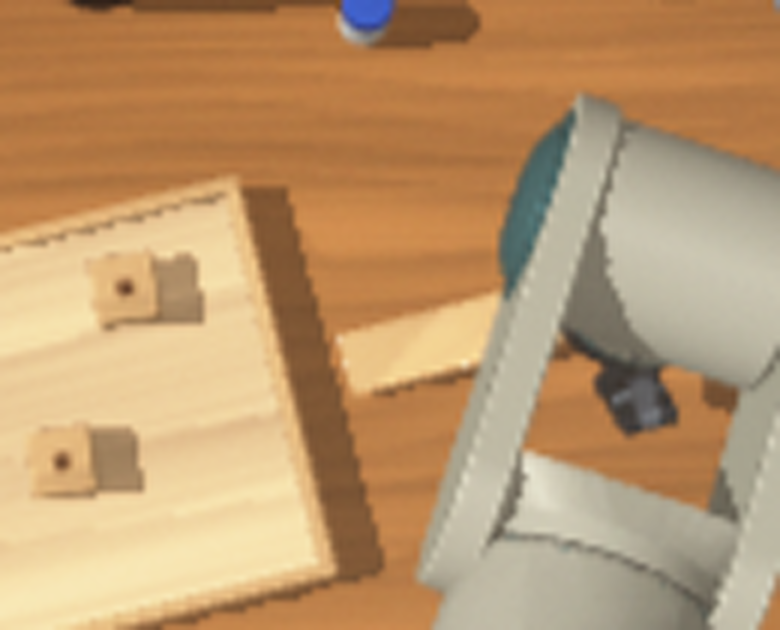

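View pics/l_scene.png

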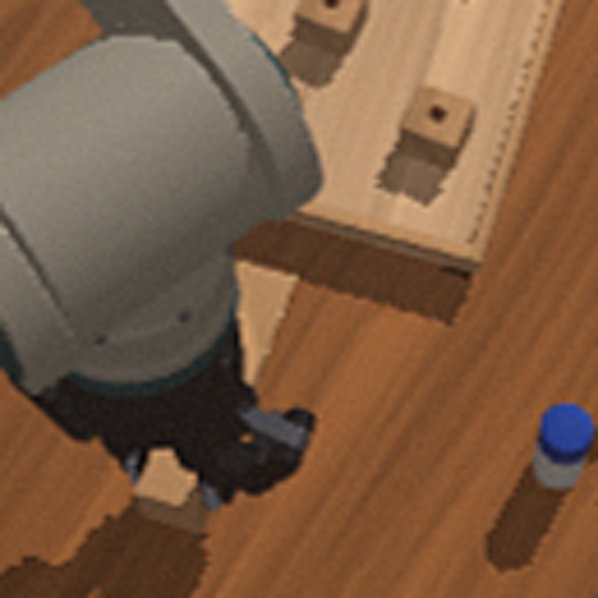

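The wedge is square to the free edge, and its tip centre at crop (350,363) is on the way to the edge's middle at ≈(286,377). Lowering it to the table.

>>> carry_out(deltas=[[0, 6, 0, 0], [0.5, 11, 0.5, 0], [0.6, 14, 0.5, 0], [0.6, 14.3, 0.5, 0], [0.6, 14.3, 0.5, 0], [0.6, 14.3, 0.5, 0]])

```text
time: 22.6
tcp_pos: [582.2, -171.1, 24.4]
tcp_rot: [0.704, 0.086, -0.069, -0.702]
wrist_force: [-1.2, -1.7, 3.0]
width: 28.4
```

```bash
python3 - <<'E'
from h import *
u=np.array([-.22,.9755]); e=np.array([549,-24.8])
for d in (75,57.5):
    p=e-d*u; dl(p[0],p[1],24.2,12.7)
S=snap("scene"); crop(S,200,190,330,320,4.6,"m_scene.png")
s=snap("wrist"); cv2.imwrite("pics/m_wrist.png",s["img"])
E
```

```text
t 22.6 tcp [ 582.2 -171.1   24.4] yaw 12.6 delta [-0.4 -0.1 75.1] roll -0.1 F [-1.2 -1.7  3. ] w 28.4 q6 -0.57
t 22.6 tcp [ 582.2 -171.1   24.4] yaw 12.6 delta [-0.4 -0.2 92.6] roll -0.1 F [-1.2 -1.7  3. ] w 28.4 q6 -0.57
```

View pics/m_wrist.png

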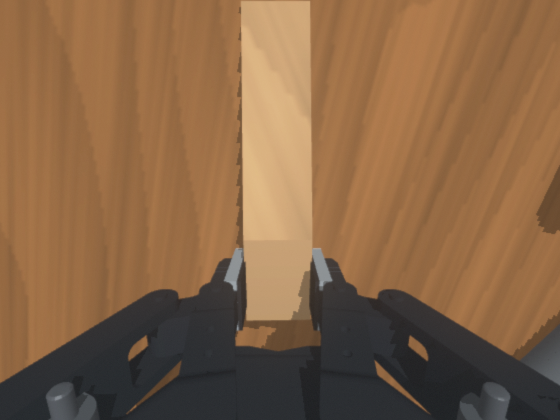

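The wedge touches the table with 3 N and is still square in the grip. Sliding it to just short of contact.

>>> carry_out(deltas=[[0, 0, 8, 0], [0, 0, 18, 0], [0, 0, 28, 0], [-0.2, 0, 38, 0], [-0.3, 0, 48, 0], [-0.4, 0, 57, 0], [-0.4, 0, 64, 0], [-0.4, 0, 68, 0], [-0.4, 0, 68, 0], [-0.4, 0, 68, 0]])

```text
time: 23.7
tcp_pos: [567.0, -103.9, 24.2]
tcp_rot: [0.703, 0.086, -0.069, -0.703]
wrist_force: [-1.5, 2.6, 6.3]
width: 28.5
```

```bash
python3 - <<'E'
from h import *
u=np.array([-.22,.9755]); e=np.array([549,-24.8])
for d in (75,57.5):
    p=e-d*u; dl(p[0],p[1],24.2,12.7)
S=snap("scene"); crop(S,210,130,340,260,4.6,"n_scene.png")
s=snap("wrist"); cv2.imwrite("pics/n_wrist.png",s["img"])
E
```

```text
t 23.7 tcp [ 567.  -103.9   24.2] yaw 12.6 delta [-0.2  0.   6.1] roll -0.1 F [-1.5  2.6  6.3] w 28.5 q6 -0.47
t 23.7 tcp [ 567.  -103.9   24.2] yaw 12.6 delta [-0.2 -0.  23.6] roll -0.1 F [-1.5  2.6  6.3] w 28.5 q6 -0.47
```

View pics/n_wrist.png

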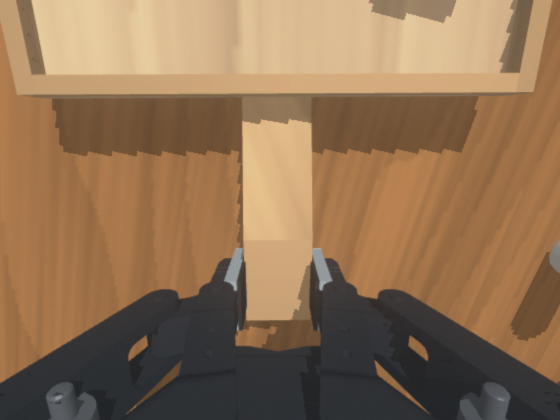

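View pics/n_scene.png

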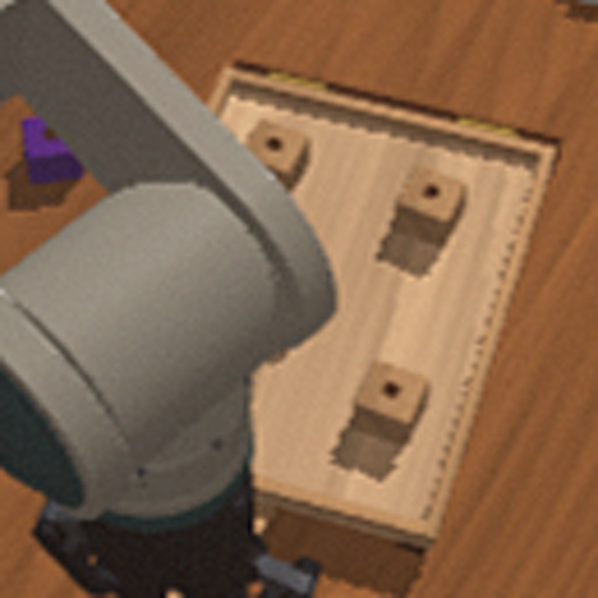

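The wedge is square under the edge, centred at (277,95) between the tray corners at (20,95) and (538,92). I'll advance to shortly after contact, then measure.

>>> carry_out(deltas=[[0, 0, 4, 0], [0, 0, 8, 0], [0, 0, 11, 0], [0, 0, 13, 0], [0, 0, 13, 0], [0, 0, 13, 0]])

```text
time: 24.4
tcp_pos: [564.4, -92.1, 24.3]
tcp_rot: [0.703, 0.086, -0.069, -0.702]
wrist_force: [1.7, -4.8, 4.0]
width: 28.7
```

```bash
python3 - <<'E'
from h import *
u=np.array([-.22,.9755]); e=np.array([549,-24.8])
s=snap("wrist"); cv2.imwrite("pics/o_wrist.png",s["img"])
for d in (57.5,):
    p=e-d*u; dl(p[0],p[1],24.2,12.7)
print("tcp->edge dist", (e-env.state()["tcp_pos"][:2])@u, s["eye"])
E
```

```text
t 24.45 tcp [564.4 -92.1  24.3] yaw 12.6 delta [-0.2  0.1 11.6] roll -0.1 F [ 2.9 -5.2  3.4] w 28.9 q6 -0.45
tcp->edge dist 69.05858795216189 [546.3 -27.  152.3]
```

View pics/o_wrist.png

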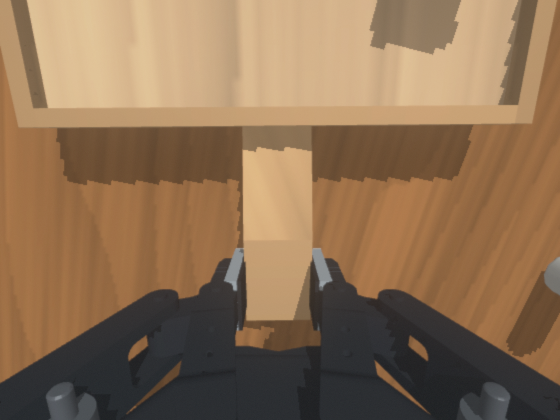

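The wrist now feels about 5 N against the push, so the wedge is carrying the edge. Continuing to about 5.5 mm nominal lift.

>>> carry_out(deltas=[[0, 0, 3, 0], [0, 0, 6, 0], [0, 0, 9, 0], [0, 0, 11, 0], [0, 0, 11, 0], [0, 0, 11, 0], [0, 0, 11, 0]])

```text
time: 25.15
tcp_pos: [562.1, -82.2, 24.3]
tcp_rot: [0.704, 0.086, -0.068, -0.702]
wrist_force: [1.6, -4.6, 3.0]
width: 28.8
```

```bash
python3 - <<'E'
from h import *
u=np.array([-.22,.9755]); e=np.array([549,-24.8])
s=snap("wrist"); cv2.imwrite("pics/p_wrist.png",s["img"]); T=snap("top"); crop(T,200,150,330,255,6,"p_top.png")
S=snap("scene"); crop(S,210,130,340,260,4.6,"p_scene.png")
dl(565,-81,24.2,12.7)
print("tcp->edge dist", (e-env.state()["tcp_pos"][:2])@u, s["eye"])
# outer rim-top edge row of the free edge, per assumed lift
o=cv2.imread("pics/o_wrist.png")
for lift in (0,2,4,6,8):
    for dx in (-100,100):
        x=np.array([.9755,.22]); q=e+dx*x
        print(lift,dx,"top",proj(s,[*q,28+lift]),"bottom",proj(s,[*q,14+lift]))
g=s["img"][:,150,:].astype(int); print([(r,g[r].tolist()) for r in range(120,190,3)])
E
```

```text
t 25.3 tcp [562.1 -82.2  24.3] yaw 12.5 delta [3.1 0.2 0.6] roll -0.2 F [ 1.6 -4.3  3.5] w 28.6 q6 -0.43
tcp->edge dist 58.90119985270089 [544.  -16.9 152.2]
0 -100 top [ 26.4 151.8] bottom [ 51.  149.4]
0 100 top [519.8 148.5] bottom [495.4 146.5]
2 -100 top [ 22.4 152.2] bottom [ 47.8 149.7]
2 100 top [523.7 148.8] bottom [498.5 146.7]
4 -100 top [ 18.3 152.6] bottom [ 44.5 150. ]
4 100 top [527.8 149.2] bottom [501.8 147. ]
6 -100 top [ 14. 153.] bottom [ 41.1 150.3]
6 100 top [532.  149.5] bottom [505.2 147.3]
8 -100 top [  9.6 153.5] bottom [ 37.6 150.7]
8 100 top [536.3 149.9] bottom [508.7 147.6]
[(120, [145, 188, 219]), (123, [144, 187, 219]), (126, [144, 187, 219]), (129, [145, 187, 219]), (132, [144, 186, 218]), (135, [116, 156, 192]), (138, [110, 150, 186]), (141, [110, 150, 186]), (144, [110, 149, 186]), (147, [109, 148, 185]), (150, [109, 149, 185]), (153, [84, 118, 150]), (156, [52, 77, 104]), (159, [53, 77, 103]), (162, [53, 76, 103]), (165, [52, 75, 102]), (168, [52, 76, 102]), (171, [49, 74, 100]), (174, [48, 73, 99]), (177, [49, 73, 100]), (180, [48, 72, 98]), (183, [48, 72, 99]), (186, [48, 71, 98]), (189, [47, 71, 97])]
```

View pics/p_wrist.png

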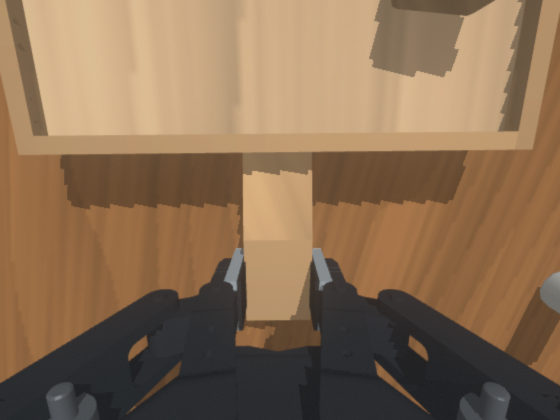

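View pics/p_scene.png

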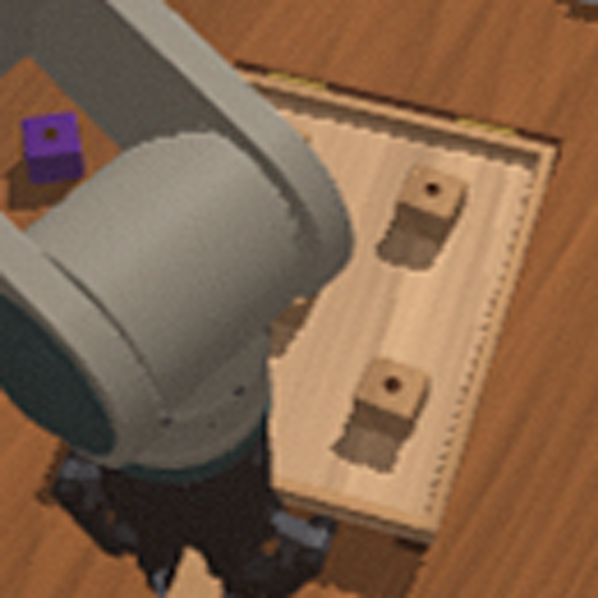

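View pics/p_top.png

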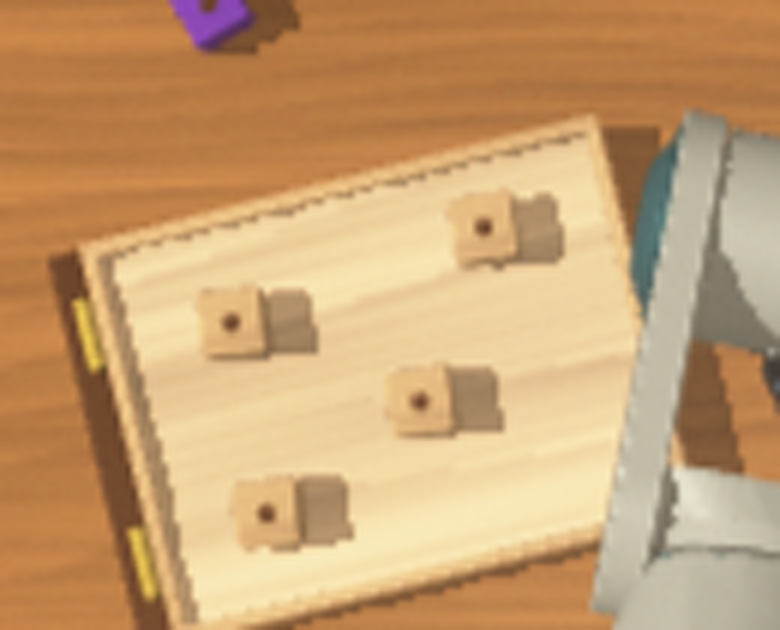

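```bash
python3 - <<'E'
from h import *
s=snap("wrist"); tcp=env.state()["tcp_pos"]; eye0=s["eye"].copy()
u=np.array([-.22,.9755]); e=np.array([549,-24.8]); x=np.array([.9755,.22])
for nm,t in (("n",[567,-103.9,24.2]),("o",[564.4,-92.1,24.3]),("p",[562.1,-82.2,24.3])):
    im=cv2.imread(f"pics/{nm}_wrist.png"); s["eye"]=eye0+np.array(t)-tcp
    print(nm,[ (L,[proj(s,[*(e+d*x),28+L]).round(1).tolist() for d in (-100,100)], round(proj(s,[*(e+100*x),28+L])[0]-proj(s,[*(e-100*x),28+L])[0],1)) for L in (0,2,4,6)])
    a=im[60:170,0:60]; b=im[60:170,500:560]
    cv2.imwrite(f"pics/q_{nm}.png",cv2.resize(np.hstack([a,b]),None,fx=5,fy=5,interpolation=cv2.INTER_CUBIC))
a=[cv2.resize(cv2.imread(f"pics/q_{n}.png"),None,fx=.6,fy=.6) for n in "np"]
cv2.imwrite("pics/q.png",np.hstack(a))
E
```

```text
n [(0, [[12.4, 91.9], [532.1, 90.7]], np.float64(519.7)), (2, [[8.0, 91.2], [536.4, 90.1]], np.float64(528.4)), (4, [[3.4, 90.6], [540.9, 89.5]], np.float64(537.5)), (6, [[-1.4, 89.9], [545.6, 88.8]], np.float64(546.9))]
o [(0, [[20.1, 125.2], [525.0, 122.8]], np.float64(504.9)), (2, [[15.9, 125.2], [529.1, 122.8]], np.float64(513.2)), (4, [[11.6, 125.1], [533.3, 122.7]], np.float64(521.8)), (6, [[7.1, 125.1], [537.7, 122.6]], np.float64(530.6))]
p [(0, [[26.3, 151.8], [519.8, 148.5]], np.float64(493.4)), (2, [[22.3, 152.2], [523.7, 148.8]], np.float64(501.4)), (4, [[18.2, 152.6], [527.8, 149.2]], np.float64(509.5)), (6, [[14.0, 153.0], [531.9, 149.5]], np.float64(518.0))]
```

View pics/q.png

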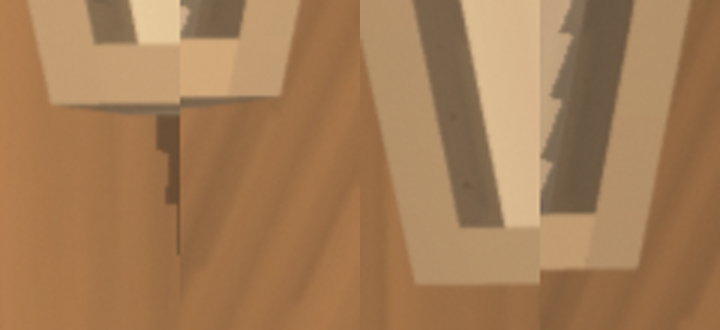

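```bash
python3 - <<'E'
from h import *
dl(562.1,-82.2,24.3,12.7)
for c,n in (("top","tray_edge"),("top","block1_mid"),("wrist","wedge_grip"),("wrist","tray_edge")):
    snap(c); print(c,n,[(np.round(d["at"],0).tolist(),round(d["conf"],2)) for d in env.mark_of(c,n)][:5])
T=snap("top"); cv2.imwrite("pics/r_top.png",T["img"]); dl(562.1,-82.2,24.3,12.7)
E
```

```text
t 25.35 tcp [562.1 -82.2  24.3] yaw 12.5 delta [ 0. -0.  0.] roll -0.2 F [ 0.7 -6.2  3.9] w 29.0 q6 -0.43
top tray_edge [([548.0, -23.0, 24.0], 0.83)]
top block1_mid [([504.0, 87.0, 36.0], 0.52), ([495.0, 227.0, 9.0], 0.48)]
wrist wedge_grip [([563.0, -79.0, 16.0], 0.93)]
wrist tray_edge [([553.0, -25.0, 18.0], 0.74)]
t 25.8 tcp [562.1 -82.2  24.3] yaw 12.5 delta [ 0. -0.  0.] roll -0.2 F [ 1.8 -4.9  3.3] w 28.7 q6 -0.43
```

View pics/r_top.png

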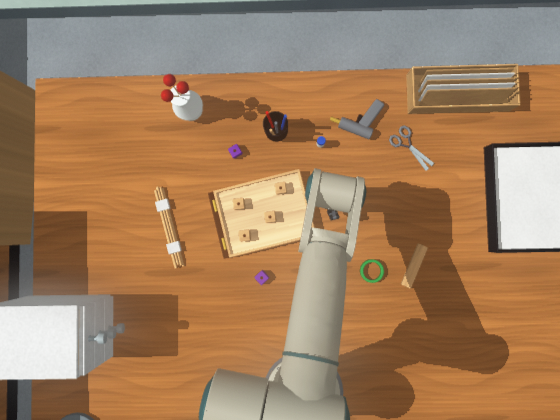

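Everything is steady: the arm is still, the blocks are flat at (239,204), (244,236), (270,216) and (281,188), and the bystanders have not moved. Handing in.

```bash
python3 - <<'E'
from h import *
print(env.close_job()); print(env.state()["time"])
E
```

```text
the job is handed in; nothing more can be done
None
the job is handed in; nothing more can be done
```

I spread the four blocks flat over the tray and slid the wedge under the middle of the free edge, with the edge now up by about 5 mm. I handed the job in at about 26 s of the 72 s allowed; no verdict was reported.

- **Blocks:** I moved three of them and left the middle one of the row where it stood. By my placing positions, all centres are more than 85 mm apart. The last top view shows all four flat inside the rim with the gripper away from them.
- **Wedge:** I gripped it by the tail, turned it square to the free edge, set it flat on the table and slid it in. The tail sits about 59 mm out from the edge, and the tool's line runs within a few mm of the tray's middle line.
- **Lift:** The ramp geometry gives about 5.1 mm. The rim's apparent width in the wrist picture gives 5.1 to 5.7 mm.
- **State at hand-in:** The arm had been still for over 0.6 s, with a steady back-push of about 5 N and the grip holding at 28.7 mm. The fingers looked clear of the tray. The other things on the table looked unmoved.

**Disagreements and limits:**
- The trained network's height for the tray edge read 24 mm from the top camera and 18 mm from the wrist camera, against my 19 to 20 mm. The 24 mm reading is just above the 23 mm limit, but these networks are only good to about 4 mm, so I relied on the geometry and picture measurements.
- The tool ended tilted by about 1.4°, which I estimate leaves the wedge less than 1° off flat.
- I could not measure the contact forces on the wedge and tray directly.

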